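# Thread spools back on the rack by shade

## Task

Put the four loose thread spools back on the empty pins of the wooden rack so that the row goes step by step from light to dark, from the cream spool at one end to the black one at the other. Each spool must slide right down its pin and sit flat on the board. Leave the cream and the black spool on their end pins, and do not disturb the scissors, the awl or the wax block.

Things in the scene. Friction and masses are not known exactly. Their poses are not given: they have to be found in the camera images.
- thread_rack: Thread rack: dark wooden board 70 x 360 x 20 mm, fixed on the table, with six light upright pins in a row. Origin: centre of its underside; y along the row, z up. Pins at x = 0, y = -150, -90, -30, 30, 90, 150 mm, 9 mm thick, tips rounded, 42 mm above the board's top (62 mm above the table). Seated spools are 18 mm apart: grip with the fingers before and behind the row, not along it.
- spool_cream: Cream (the lightest) spool of thread, 42 mm in diameter and 60 mm tall, with a round 19 mm hole right through it. Origin: centre of its underside; z points up its axis; it is the same all round. About 70 g (40 to 110 g). It already sits on the pin at one end of the rack, either end; it is loose.
- spool_black: Black (the darkest) spool of thread, 42 mm in diameter and 60 mm tall, with a round 19 mm hole right through it. Origin: centre of its underside; z points up its axis; it is the same all round. About 70 g (40 to 110 g). It already sits on the pin at the other end of the rack; it is loose.
- spool_sand: Pale sandy beige (next to cream in lightness) spool of thread, 42 mm in diameter and 60 mm tall, with a round 19 mm hole right through it. Origin: centre of its underside; z points up its axis; it is the same all round. About 70 g (40 to 110 g). Stands upright on the table.
- spool_tan: Tan, a medium golden brown, darker than sand and lighter than chestnut, spool of thread, 42 mm in diameter and 60 mm tall, with a round 19 mm hole right through it. Origin: centre of its underside; z points up its axis; it is the same all round. About 70 g (40 to 110 g). Stands upright on the table.
- spool_chestnut: Chestnut, a reddish brown, darker than tan and lighter than the dark brown, spool of thread, 42 mm in diameter and 60 mm tall, with a round 19 mm hole right through it. Origin: centre of its underside; z points up its axis; it is the same all round. About 70 g (40 to 110 g). Stands upright on the table.
- spool_umber: Dark brown (darkest but for black) spool of thread, 42 mm in diameter and 60 mm tall, with a round 19 mm hole right through it. Origin: centre of its underside; z points up its axis; it is the same all round. About 70 g (40 to 110 g). Stands upright on the table.
- scissors: Bystander: scissors with orange handles, 82 x 197 x 11 mm, lying at the left; origin at the centre of the underside, y along their length.
- awl: Bystander: awl with a brown wooden handle, 24 x 135 x 24 mm, lying at the left, near the sewing machine; origin at the centre of the underside, y along its length.
- wax_block: Bystander: yellow beeswax block, 33 x 51 x 23 mm, lying at the right front; origin at the centre of the underside.
There are look-alikes about, which are no part of the job. What is shaped like the spool_chestnut but purple is not meant. What is shaped like the spool_tan but purple is not meant.

How it is judged:
By the outcome, as a careful person would: the job done as asked, in the order asked, and still so for the second after the job is handed in, with the robot touching nothing.
It also fails if it takes over 80 s, if anything falls off the work surface, if the arm or the gripper's body presses on something with over 40 N, if the wrist force passes 120 N, or if a joint passes its speed limit or range.

## Robot

A 6-joint arm with a two-finger parallel gripper is mounted at the origin on a cart in front of the work surface, level with it; the furniture and walls round the work are solid. World frame = base frame: x ahead of the robot, y to its left, z up, the work surface at z = 0. Lengths are in mm, angles in rad, forces in N, time in s.
With the tool pointing down it reaches from about 275 to 1000 mm from the base axis. Payload 8.4 kg.
Tool frame: the origin (TCP) lies midway between the tips of the shut fingers; the grasp point (between the pads) lies 19 mm behind it; z points along the fingers, y is the line along which they close (so a half turn about z gives the same grasp; the last joint's range is limited). The gripper opens to 85 mm and grips with 20 to 120 N. Pads are 22 mm wide; open, the fingers measure 114 mm over their backs; the gripper's body (76 mm by 85 mm) begins 54 mm behind the grasp point. The pads swing forward as they close: fully open they stand 13 mm farther back than shut.
Start: joints at [1.332, 0.353, 1.633, -0, 1.155, -0.002], TCP at [146.619, 607.561, 231.281] pointing down, gripper open.
Joint ranges: [-2.63, 2.63], [-0.92, 2.1], [0.06, 2.66], [-1.3, 4.44], [0, 2.69], [-3.02, 3.02]. Speed limits (rad/s): [2.22, 2.22, 2.79, 3.14, 3.14, 3.14].

## Interface

Orientations are given as [roll, pitch, yaw] about the fixed x, y, z axes, in that order (R = Rz(yaw) Ry(pitch) Rx(roll)).
In Python, from rig import monitor, imaging, r gives the robot as it stands.
- The arm moves only by the tool drive_tool, never from a script. Its argument "plan" is a list of rows, each an object of numbers: "x", "y", "z": the shift along the tool's x, y, z in units of 50 mm (1.0 is 50 mm); "ax", "ay", "az": the turn, a rotation vector about the tool's x, y, z in units of 6 degrees (1.0 is 6 degrees); "hand": the finger opening in mm, from 0 to 85.4. In form: [{"x": .., "y": .., "z": .., "ax": .., "ay": .., "az": .., "hand": ..}, ...]. A call has 1 to 8 rows; each row is the pose to reach, as a shift and turn from the pose commanded when the call began, along the tool's axes at that moment; what a row does not reach only later rows make up. A row lasts 1/10 s, in which the tool goes at most 50 mm and 8.59 degrees, less where a joint would pass 70% of its speed; a pose out of reach is approached as far as the arm can. A call with a gripper value outside its range is refused whole. The fingers move at their own pace and stop on an object; "grip_force" is the grip in N (left out, the last holds). Time passes only in rows, so rows that repeat a pose let the fingers close. It gives the time, the measured TCP pose, the force, the opening and the grip force at its end, in the units of the state.
- monitor.sense(): the state, without advancing time (a new reading comes with each control period).
- imaging.grab_frame(name): name is "scene" or "side" or "wrist"; returns the picture (480x640x3 uint8, red, green, blue); there is no depth.
- imaging.camera_info(name): a dict with "mtx" (3x3 intrinsics, pixels), "R" (3x3) and "t" (3): a world point X has camera coordinates R X + t. Camera axes: x right, y down, z forward; pixel columns grow to the right and rows downward; lengths in mm; the calibration is good to about 2 mm. The wrist camera is an equidistant fisheye: a pixel r from the principal point sees the ray r / f radians off the axis. A picture is of the moment at which its call begins: read the wrist's pose just before it. camera_info takes no time and is no camera call; for the wrist camera it gives the pose at the moment of the call.
- r.sign_off(): hands the job in; it is judged then, once.
The state is a dict: "clock": time; "qpos": joint angles; "qvel": joint speeds; "joint_efforts": joint torques, N m; "eef_pos": TCP position; "tcp_rot": TCP orientation; "contact_force": force on the tool from outside, world axes, zero at the start; "wrist_torque": the same for the moment, N m; "opening": opening from 0.0 (shut) to 1.0 (fully open); "grasp_force": force on a finger pad.
Only numpy, scipy, OpenCV 4.12 (cv2) and the standard library are available. Lean on these libraries where they do the work, as an engineer would, in place of code of your own. Each camera call takes 0.05 s, during which the arm holds its last target. There are 200 camera calls.

## Working session

There is one attempt and no reset: what is moved stays moved. The work goes in short steps, Python scripts to look and compute and a tool call to move; the robot and the scene stay as the last step left them, time stands still between calls to the robot, and variables do not carry over. Pictures are saved under pics/ and viewed, at most 14 in all, crops included, and the job is handed in when it is done.

Besides the shell and the picture viewer there is one more tool, called as name(argument=value, ...), one argument or row to a line, values as JSON. drive_tool: Moves the arm, as the interface text tells. Its arguments: {"type":"object","properties":{"plan":{"type":"array","items":{"type":"object","properties":{"x":{"type":"number"},"y":{"type":"number"},"z":{"type":"number"},"ax":{"type":"number"},"ay":{"type":"number"},"az":{"type":"number"},"hand":{"type":"number"}}}},"grip_force":{"type":"number"}},"required":["plan"]}

```bash
mkdir -p pics; ls; python3 - <<'E'
from rig import monitor, imaging, r
import cv2
s=monitor.sense(); print(s['clock'],s['eef_pos'],s['tcp_rot'],s['opening'],s['contact_force'])
for n in("scene","side"):
    cv2.imwrite(f"pics/{n}0.png",imaging.grab_frame(n)[:,:,::-1])
    i=imaging.camera_info(n);print(n,i['mtx'],i['R'],i['t'])
E
```

```text
pics
0.0 [146.49261504 607.09876631 230.54417969] [-3.14019398e+00 -2.18350589e-05  2.90476141e+00] 1.0018627365260506 [ 0.19221618  0.29081436 -0.2772489 ]
scene [[500.90014667   0.         324.42317179]
 [  0.         500.90014667 235.75391141]
 [  0.           0.           1.        ]] [[ 0.49605743 -0.86821936 -0.01105324]
 [-0.58179248 -0.3229038  -0.74649223]
 [ 0.64454987  0.3767337  -0.66530232]] [-281.99953895  368.58158591  807.33608029]
side [[436.15702747   0.         309.88555831]
 [  0.         436.15702747 235.76977353]
 [  0.           0.           1.        ]] [[ 0.96298786 -0.26946782  0.00644062]
 [-0.14377527 -0.53372279 -0.83334786]
 [ 0.22799793  0.80157787 -0.55271137]] [-549.34579549  136.32089909  997.60583187]
```

View pics/scene0.png

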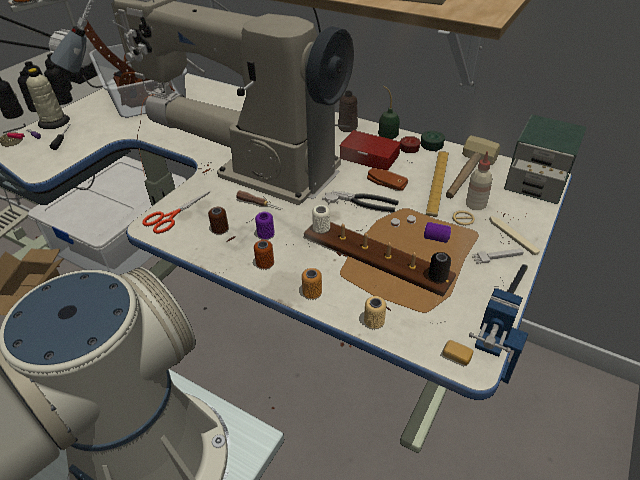

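View pics/side0.png

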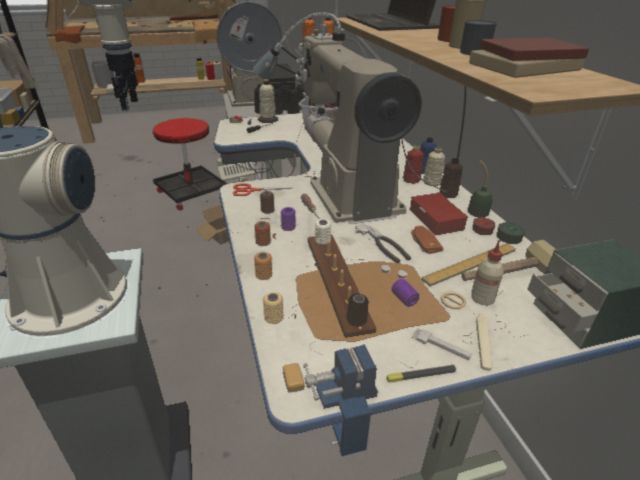

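The scene camera shows cream seated at (321,218) and black at (440,266). The loose spools are umber (218,220), chestnut (264,254), tan (312,283) and sand (375,311). The purple decoys are at (265,225) and (437,232). The side view agrees. Next I'll look at zoomed crops.

```bash
python3 - <<'E'
import cv2
a=cv2.imread('pics/scene0.png')[195:340,195:465]; cv2.imwrite('pics/c1.png',cv2.resize(a,None,fx=2.96,fy=2.96,interpolation=cv2.INTER_CUBIC))
a=cv2.imread('pics/side0.png')[180:340,240:440]; cv2.imwrite('pics/c2.png',cv2.resize(a,None,fx=3.7,fy=3.7,interpolation=cv2.INTER_CUBIC))
E
```

```text
(no output)
```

View pics/c1.png

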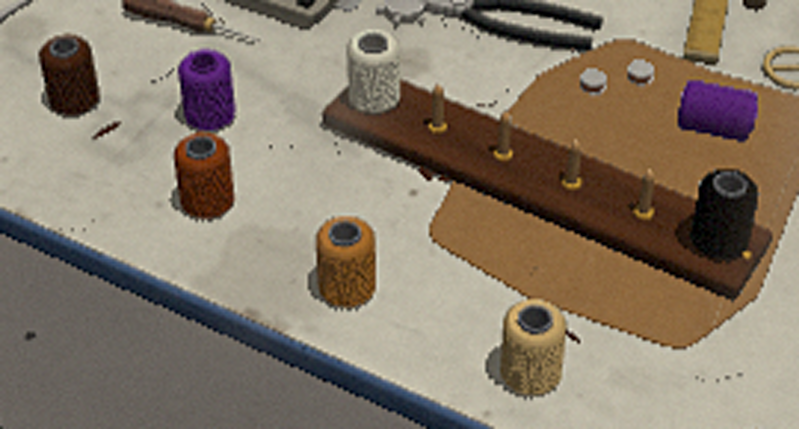

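View pics/c2.png

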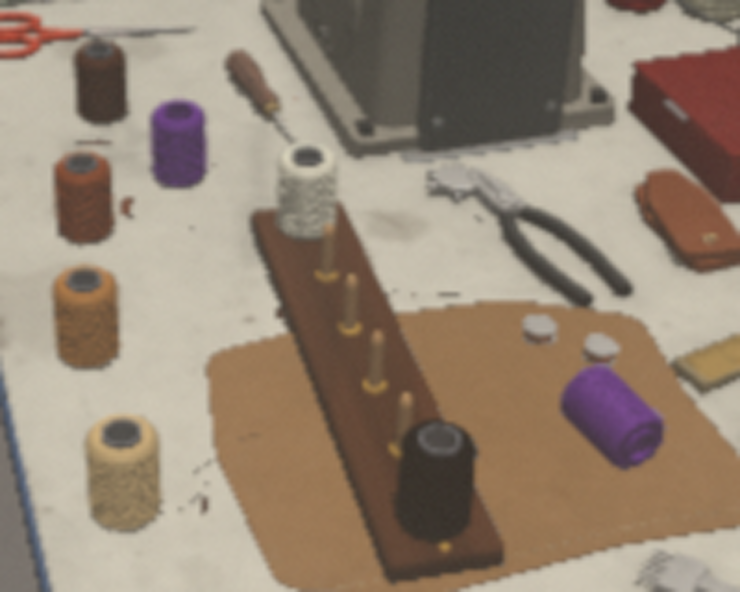

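The crops show the hole tops and pin tips clearly. I'll triangulate those points and check their heights.

```bash
cat > h.py <<'E'
import numpy as np, cv2
from rig import imaging
I={n:imaging.camera_info(n) for n in("scene","side")}
P={n:np.array(I[n]['mtx'])@np.c_[np.array(I[n]['R']),np.array(I[n]['t'])] for n in I}
def tri(a,b):
    X=cv2.triangulatePoints(P['scene'],P['side'],np.array(a,float),np.array(b,float)).ravel(); return X[:3]/X[3]
def plane(n,p,z):
    i=I[n];R=np.array(i['R']);t=np.array(i['t']);d=R.T@np.linalg.inv(i['mtx'])@np.array([*p,1.]);c=-R.T@t
    return (c+d*(z-c[2])/d[2])[:2]
E
python3 - <<'E'
from h import *
A=dict(umber=(64,45),chest=(201,145),tan=(345,231),sand=(534,318),cream=(373,42),black=(730,183),p1=(438,85),p2=(505,114),p3=(573,141),p4=(647,171))
B=dict(umber=(100,46),chest=(83,162),tan=(84,278),sand=(121,432),cream=(307,156),black=(438,438),p1=(329,228),p2=(351,276),p3=(376,333),p4=(404,396))
for k in A:
    a=np.array(A[k])/2.96+195; b=np.array(B[k])/3.7+[240,180]
    z=62 if k[0]=='p' else 80 if k in('cream','black') else 60
    print(k,tri(a,b).round(1),plane('scene',a,z).round(1),plane('side',b,z).round(1))
E
```

```text
umber [512.4 263.6  61.3] [514.3 265.5] [512.1 264.5]
chest [468.6  98.6  59.6] [469.9  99.6] [467.  95.]
tan [443.4 -41.7  60.9] [445.8 -40.1] [442.2 -43.1]
sand [ 436.9 -190.7   59.4] [ 438.1 -189.9] [ 435.5 -193.6]
cream [615.7  35.   79.3] [617.2  35.9] [613.3  30.6]
black [ 598.3 -264.3   80.9] [ 601.5 -263.1] [ 596.7 -265.9]
p1 [614.1 -24.1  59.3] [614.7 -23.6] [609.7 -32.7]
p2 [608.7 -84.6  61. ] [609.4 -84.2] [606.7 -88.2]
p3 [ 606.1 -142.4   59.9] [ 606.6 -141.8] [ 602.8 -148.2]
p4 [ 602.5 -202.8   60. ] [ 603.2 -202.1] [ 599.1 -208.2]
```

```bash
python3 - <<'E'
from h import *
print('wheel',tri((330,65),(385,105)).round())
for k,p,z in[('purple',(205,60),60)]: print(k,plane('scene',np.array(p)/2.96+195,z))
for p in[(219,172),(296,202),(338,185),(355,215),(400,207),(160,95),(150,105),(210,128)]: print(p,plane('scene',p,0).round(),plane('scene',p,150).round())
from rig import monitor
s=monitor.sense();p=np.array(s['eef_pos']);y=s['tcp_rot'][2]
ex=np.array([np.cos(y),np.sin(y)]);ey=np.array([np.sin(y),-np.cos(y)])
d=np.array([513,264])-p[:2];print(d@ex/50,d@ey/50,(y-1.514)*180/np.pi/6)
E
```

```text
wheel [791. 108. 345.]
purple [553.90547856 154.52593248]
(219, 172) [709. 426.] [547. 267.]
(296, 202) [697. 160.] [537.  50.]
(338, 185) [817.  99.] [635.   1.]
(355, 215) [725.  -0.] [559. -80.]
(400, 207) [810. -87.] [ 629. -151.]
(160, 95) [989. 917.] [775. 668.]
(150, 105) [916. 894.] [715. 648.]
(210, 128) [892. 609.] [695. 416.]
-8.73519908242232 -4.9518398830874455 13.280957829748916
```

drive_tool(
  plan=[
    {"x": -0.62,"y": -0.35,"az": 0.95,"hand": 85},
    {"x": -1.24,"y": -0.7,"az": 1.9,"hand": 85},
    {"x": -1.86,"y": -1.05,"az": 2.85,"hand": 85},
    {"x": -2.48,"y": -1.4,"az": 3.8,"hand": 85},
    {"x": -3.1,"y": -1.75,"az": 4.75,"hand": 85},
    {"x": -3.72,"y": -2.1,"az": 5.7,"hand": 85},
    {"x": -4.34,"y": -2.45,"az": 6.65,"hand": 85},
    {"x": -4.96,"y": -2.8,"az": 7.6,"hand": 85},
  ],
  grip_force=40,
)

```text
invalid input
```

```bash
cat > go.py <<'E'
import sys,numpy as np
from rig import monitor
def rel(x,y,z,yaw=1.514):
    s=monitor.sense();p=np.array(s['eef_pos']);w=s['tcp_rot'][2]
    ex=np.array([np.cos(w),np.sin(w)]);ey=np.array([np.sin(w),-np.cos(w)]);d=np.array([x,y])-p[:2]
    print('t',round(s['clock'],2),p.round(1),np.round(s['tcp_rot'],3),'open',round(s['opening'],3),'F',np.round(s['contact_force'],1))
    print('x %.2f y %.2f z %.2f az %.2f'%(d@ex/50,d@ey/50,(p[2]-z)/50,(w-yaw)*30/np.pi))
if __name__=='__main__': rel(*map(float,sys.argv[1:]))
E
python3 go.py 513 264 120
```

```text
t 0.1 [146.5 607.1 230.6] [-3.14  -0.     2.905] open 1.001 F [ 0.6 -0.5  0.3]
x -8.74 y -4.95 z 2.21 az 13.28
```

drive_tool(
  plan=[
    {"x": -0.62,"y": -0.35,"z": 0,"ax": 0,"ay": 0,"az": 0.95,"hand": 85},
  ],
  grip_force=40,
)

```text
clock: 0.2
eef_pos: [171.0, 584.8, 230.8]
tcp_rot: [3.141, -0.001, 2.807]
contact_force: [0.7, -0.5, 0.2]
opening: 0.992
grasp_force: 0.0
```

```bash
python3 go.py 513 264 120
```

```text
t 0.2 [171.  584.8 230.8] [ 3.141e+00 -1.000e-03  2.807e+00] open 0.992 F [ 0.7 -0.5  0.2]
x -8.57 y -3.82 z 2.22 az 12.35
```

drive_tool(
  plan=[
    {"x": -0.7,"y": -0.32,"z": 0,"ax": 0,"ay": 0,"az": 1,"hand": 85},
    {"x": -1.4,"y": -0.64,"z": 0,"ax": 0,"ay": 0,"az": 2,"hand": 85},
    {"x": -2.1,"y": -0.96,"z": 0,"ax": 0,"ay": 0,"az": 3,"hand": 85},
    {"x": -2.8,"y": -1.28,"z": 0,"ax": 0,"ay": 0,"az": 4,"hand": 85},
    {"x": -3.5,"y": -1.6,"z": 0,"ax": 0,"ay": 0,"az": 5,"hand": 85},
    {"x": -4.2,"y": -1.92,"z": 0,"ax": 0,"ay": 0,"az": 6,"hand": 85},
    {"x": -4.9,"y": -2.24,"z": 0,"ax": 0,"ay": 0,"az": 7,"hand": 85},
    {"x": -5.6,"y": -2.56,"z": 0,"ax": 0,"ay": 0,"az": 8,"hand": 85},
  ],
)

```text
clock: 1.0
eef_pos: [395.5, 368.7, 231.1]
tcp_rot: [-3.141, 0.0, 1.963]
contact_force: [1.5, 1.2, 0.5]
opening: 0.997
grasp_force: 0.0
```

```bash
python3 go.py 513 264 120
```

```text
t 1.0 [395.5 368.7 231.1] [-3.141  0.     1.963] open 0.997 F [1.5 1.2 0.5]
x -2.83 y 1.37 z 2.22 az 4.29
```

drive_tool(
  plan=[
    {"x": -0.7,"y": 0.34,"z": 0.4,"ax": 0,"ay": 0,"az": 1.07,"hand": 85},
    {"x": -1.4,"y": 0.68,"z": 0.8,"ax": 0,"ay": 0,"az": 2.14,"hand": 85},
    {"x": -2.1,"y": 1.03,"z": 1.2,"ax": 0,"ay": 0,"az": 3.2,"hand": 85},
    {"x": -2.83,"y": 1.37,"z": 1.7,"ax": 0,"ay": 0,"az": 4.29,"hand": 85},
    {"x": -2.83,"y": 1.37,"z": 2.2,"ax": 0,"ay": 0,"az": 4.29,"hand": 85},
    {"x": -2.83,"y": 1.37,"z": 2.2,"ax": 0,"ay": 0,"az": 4.29,"hand": 85},
  ],
)

```text
clock: 1.6
eef_pos: [510.9, 263.9, 117.9]
tcp_rot: [-3.136, 0.003, 1.516]
contact_force: [-0.8, -0.3, 0.0]
opening: 0.994
grasp_force: 0.0
```

```bash
python3 go.py 513 264 15; python3 - <<'E'
from rig import imaging
import cv2
i=imaging.camera_info('wrist');print(i)
cv2.imwrite("pics/w1.png",imaging.grab_frame('wrist')[:,:,::-1])
E
```

```text
t 1.6 [510.9 263.9 117.9] [-3.136e+00  3.000e-03  1.516e+00] open 0.994 F [-0.8 -0.3  0. ]
x 0.00 y 0.04 z 2.06 az 0.02
{'mtx': array([[371.64829954,   0.        , 318.87584238],
       [  0.        , 371.64829954, 245.4601525 ],
       [  0.        ,   0.        ,   1.        ]]), 'R': array([[ 0.99843238, -0.05574002, -0.0050823 ],
       [-0.05168978, -0.95307952,  0.29827435],
       [-0.02146966, -0.29754407, -0.95446665]]), 't': array([-494.84908786,  272.08746923,  360.0391235 ])}
```

View pics/w1.png

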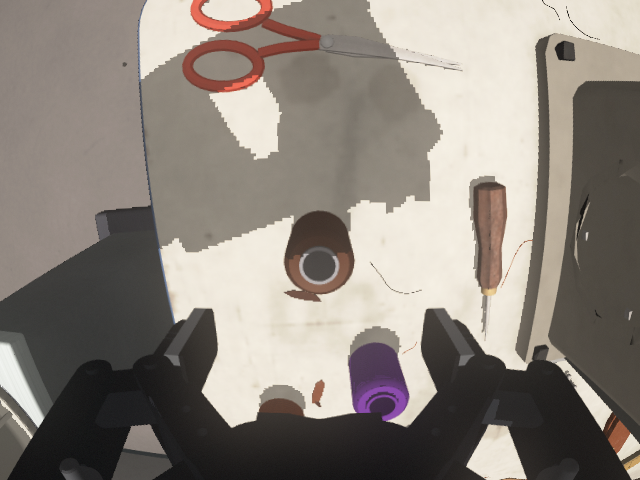

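The wrist view shows the umber hole at (319,265) and purple at (383,403). Next I'll cast that ray.

```bash
cat >> h.py <<'E'
def fish(p,z,i):
    R=np.array(i['R']);t=np.array(i['t']);m=i['mtx'];u=np.array([p[0]-m[0,2],p[1]-m[1,2]])/m[0,0];th=np.linalg.norm(u)
    d=R.T@np.array([*(u/max(th,1e-9)*np.sin(th)),np.cos(th)]);c=-R.T@t
    return (c+d*(z-c[2])/d[2])[:2]
E
python3 - <<'E'
from h import *
i=imaging.camera_info('wrist')
print(fish((319,265),60,i),fish((383,403),60,i), -np.array(i['R']).T@i['t'])
E
```

```text
[511.30594836 265.30743355] [551.15367863 157.19986285] [515.93952603 339.85652281 261.93654306]
```

drive_tool(
  plan=[
    {"x": 0.02,"y": 0.01,"z": 0.7,"ax": 0,"ay": 0,"az": 0.02,"hand": 85},
    {"x": 0.02,"y": 0.01,"z": 1.4,"ax": 0,"ay": 0,"az": 0.02,"hand": 85},
    {"x": 0.02,"y": 0.01,"z": 2.06,"ax": 0,"ay": 0,"az": 0.02,"hand": 85},
    {"x": 0.02,"y": 0.01,"z": 2.06,"ax": 0,"ay": 0,"az": 0.02,"hand": 30},
    {"x": 0.02,"y": 0.01,"z": 2.06,"ax": 0,"ay": 0,"az": 0.02,"hand": 30},
    {"x": 0.02,"y": 0.01,"z": 2.06,"ax": 0,"ay": 0,"az": 0.02,"hand": 30},
    {"x": 0.02,"y": 0.01,"z": 2.06,"ax": 0,"ay": 0,"az": 0.02,"hand": 30},
    {"x": 0.02,"y": 0.01,"z": 2.06,"ax": 0,"ay": 0,"az": 0.02,"hand": 30},
  ],
  grip_force=40,
)

```text
clock: 2.45
eef_pos: [514.4, 268.1, 20.8]
tcp_rot: [3.139, -0.002, 1.516]
contact_force: [-1.6, 1.9, 8.7]
opening: 0.474
grasp_force: 41.3
```

```bash
python3 go.py 602.5 -202.5 115
```

```text
t 2.45 [514.4 268.1  20.8] [ 3.139e+00 -2.000e-03  1.516e+00] open 0.474 F [-1.6  1.9  8.7]
x -9.30 y 2.27 z -1.88 az 0.02
```

drive_tool(
  plan=[
    {"x": 0,"y": 0,"z": -0.6,"ax": 0,"ay": 0,"az": 0,"hand": 30},
    {"x": 0,"y": 0,"z": -1.2,"ax": 0,"ay": 0,"az": 0,"hand": 30},
    {"x": 0,"y": 0,"z": -2,"ax": 0,"ay": 0,"az": 0,"hand": 30},
    {"x": -0.6,"y": 0.15,"z": -2,"ax": 0,"ay": 0,"az": 0,"hand": 30},
    {"x": -1.2,"y": 0.3,"z": -2,"ax": 0,"ay": 0,"az": 0,"hand": 30},
    {"x": -1.8,"y": 0.45,"z": -2,"ax": 0,"ay": 0,"az": 0,"hand": 30},
    {"x": -2.4,"y": 0.6,"z": -2,"ax": 0,"ay": 0,"az": 0,"hand": 30},
    {"x": -2.4,"y": 0.6,"z": -2,"ax": 0,"ay": 0,"az": 0,"hand": 30},
  ],
)

```text
clock: 3.25
eef_pos: [537.4, 142.8, 119.8]
tcp_rot: [3.14, 0.0, 1.514]
contact_force: [-0.5, 0.1, -1.3]
opening: 0.473
grasp_force: 40.9
```

```bash
python3 - <<'E'
from rig import imaging,monitor
import cv2,numpy as np
for k in range(4):
    s=monitor.sense();i=imaging.camera_info('wrist');print(s['clock'],s['eef_pos'].round(1),np.round(s['tcp_rot'],3),(-np.array(i['R']).T@i['t']).round(1),s['opening'],s['contact_force'].round(1));a=imaging.grab_frame('wrist')
cv2.imwrite("pics/w2.png",a[:,:,::-1])
E
python3 go.py 602.5 -202.5 115
```

```text
3.25 [537.4 142.8 119.8] [3.14  0.    1.514] [541.4 217.4 262.1] 0.4726828488208237 [-0.5  0.1 -1.3]
3.3 [537.3 144.2 119.7] [ 3.140e+00 -1.000e-03  1.514e+00] [541.3 218.7 262. ] 0.4719978317439203 [ 0.4  0.3 -1.1]
3.35 [537.1 145.2 119.5] [ 3.140e+00 -1.000e-03  1.515e+00] [541.1 219.7 261.9] 0.47391800913608895 [ 0.  -0.  -0.7]
3.4 [536.9 145.9 119.3] [ 3.140e+00 -1.000e-03  1.516e+00] [540.9 220.3 261.6] 0.4781315434879974 [ 0.   0.7 -1.7]
t 3.45 [536.8 146.2 119. ] [ 3.140e+00 -1.000e-03  1.516e+00] open 0.471 F [ 0.3 -0.5 -0.4]
x -6.89 y 1.69 z 0.08 az 0.02
```

View pics/w2.png

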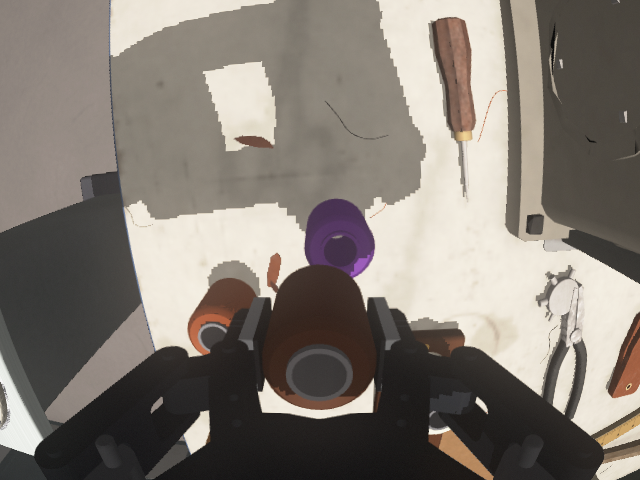

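The spool is held upright, with its hole at (320,373). Next I'll check its offset from the TCP.

```bash
python3 - <<'E'
from h import *
i=imaging.camera_info('wrist')
for z in (154,159,164): print(z,fish((320,373),z,i))
E
python3 go.py 602.5 -202.5 118
```

```text
154 [536.8383054  140.43130428]
159 [537.02032509 144.16744552]
164 [537.20234477 147.90358677]
t 3.45 [536.8 146.2 119. ] [ 3.140e+00 -1.000e-03  1.516e+00] open 0.471 F [ 0.3 -0.5 -0.4]
x -6.89 y 1.69 z 0.02 az 0.02
```

drive_tool(
  plan=[
    {"x": -0.6,"y": 0.15,"z": 0,"ax": 0,"ay": 0,"az": 0,"hand": 30},
    {"x": -1.3,"y": 0.32,"z": 0,"ax": 0,"ay": 0,"az": 0,"hand": 30},
    {"x": -2.1,"y": 0.52,"z": 0,"ax": 0,"ay": 0,"az": 0,"hand": 30},
    {"x": -2.9,"y": 0.72,"z": 0,"ax": 0,"ay": 0,"az": 0,"hand": 30},
    {"x": -3.7,"y": 0.92,"z": 0,"ax": 0,"ay": 0,"az": 0,"hand": 30},
    {"x": -4.5,"y": 1.12,"z": 0,"ax": 0,"ay": 0,"az": 0,"hand": 30},
    {"x": -5.3,"y": 1.32,"z": 0,"ax": 0,"ay": 0,"az": 0,"hand": 30},
    {"x": -5.9,"y": 1.46,"z": 0,"ax": 0,"ay": 0,"az": 0,"hand": 30},
  ],
)

```text
clock: 4.25
eef_pos: [594.2, -154.3, 118.6]
tcp_rot: [3.141, 0.0, 1.517]
contact_force: [-0.2, 0.0, -0.8]
opening: 0.472
grasp_force: 40.9
```

drive_tool(
  plan=[
    {"x": -0.5,"y": 0.12,"z": 0,"ax": 0,"ay": 0,"az": 0,"hand": 30},
    {"x": -0.8,"y": 0.19,"z": 0,"ax": 0,"ay": 0,"az": 0,"hand": 30},
    {"x": -0.95,"y": 0.23,"z": 0,"ax": 0,"ay": 0,"az": 0,"hand": 30},
    {"x": -0.95,"y": 0.23,"z": 0,"ax": 0,"ay": 0,"az": 0,"hand": 30},
    {"x": -0.95,"y": 0.23,"z": 0,"ax": 0,"ay": 0,"az": 0,"hand": 30},
    {"x": -0.95,"y": 0.23,"z": 0,"ax": 0,"ay": 0,"az": 0,"hand": 30},
  ],
)

```text
clock: 4.85
eef_pos: [602.1, -199.8, 118.2]
tcp_rot: [-3.141, -0.0, 1.517]
contact_force: [-0.1, 0.4, -1.5]
opening: 0.475
grasp_force: 40.9
```

```bash
python3 go.py 602.5 -200.3 40; python3 - <<'E'
from rig import imaging
import cv2
S=imaging.grab_frame('scene')[:,:,::-1];D=imaging.grab_frame('side')[:,:,::-1]
a=cv2.resize(S[130:330,290:490],(400,400));b=cv2.resize(D[150:350,280:480],(400,400))
cv2.imwrite("pics/p1.png",cv2.hconcat([a,b]))
E
python3 go.py 602.5 -200.3 40
```

```text
t 4.85 [ 602.1 -199.8  118.2] [-3.141 -0.     1.517] open 0.475 F [-0.1  0.4 -1.5]
x -0.01 y 0.01 z 1.56 az 0.03
t 4.95 [ 602.2 -200.1  118.3] [-3.141 -0.     1.517] open 0.475 F [-0.3 -0.2 -1.4]
x -0.00 y 0.01 z 1.57 az 0.03
```

View pics/p1.png

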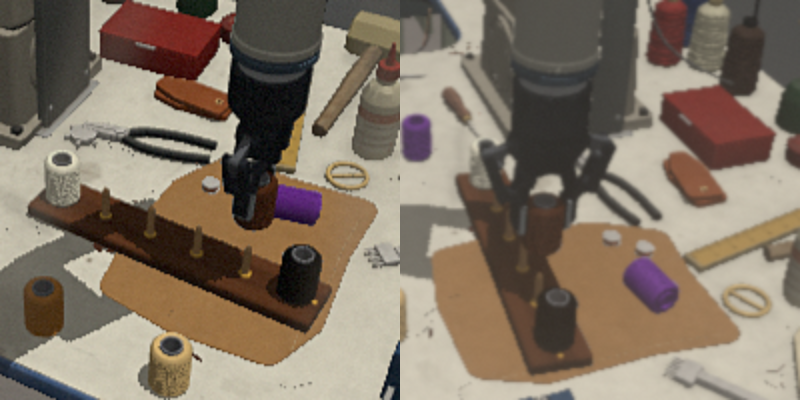

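Umber hangs above pin 4, with black untouched. I'll lower it in stages and check the force.

drive_tool(
  plan=[
    {"x": 0,"y": 0,"z": 0.3,"ax": 0,"ay": 0,"az": 0,"hand": 30},
    {"x": 0,"y": 0,"z": 0.6,"ax": 0,"ay": 0,"az": 0,"hand": 30},
    {"x": 0,"y": 0,"z": 0.8,"ax": 0,"ay": 0,"az": 0,"hand": 30},
    {"x": 0,"y": 0,"z": 0.95,"ax": 0,"ay": 0,"az": 0,"hand": 30},
    {"x": 0,"y": 0,"z": 0.95,"ax": 0,"ay": 0,"az": 0,"hand": 30},
    {"x": 0,"y": 0,"z": 0.95,"ax": 0,"ay": 0,"az": 0,"hand": 30},
  ],
)

```text
clock: 5.55
eef_pos: [602.2, -201.1, 70.6]
tcp_rot: [-3.141, -0.0, 1.516]
contact_force: [0.1, -0.2, -0.8]
opening: 0.473
grasp_force: 40.9
```

drive_tool(
  plan=[
    {"x": 0,"y": 0,"z": 0.2,"ax": 0,"ay": 0,"az": 0,"hand": 30},
    {"x": 0,"y": 0,"z": 0.4,"ax": 0,"ay": 0,"az": 0,"hand": 30},
    {"x": 0,"y": 0,"z": 0.55,"ax": 0,"ay": 0,"az": 0,"hand": 30},
    {"x": 0,"y": 0,"z": 0.57,"ax": 0,"ay": 0,"az": 0,"hand": 30},
    {"x": 0,"y": 0,"z": 0.57,"ax": 0,"ay": 0,"az": 0,"hand": 30},
    {"x": 0,"y": 0,"z": 0.57,"ax": 0,"ay": 0,"az": 0,"hand": 30},
  ],
)

```text
clock: 6.15
eef_pos: [602.4, -201.1, 42.4]
tcp_rot: [3.141, 0.0, 1.516]
contact_force: [1.4, -0.6, -0.9]
opening: 0.475
grasp_force: 40.8
```

drive_tool(
  plan=[
    {"x": 0,"y": 0,"z": 0.02,"ax": 0,"ay": 0,"az": 0,"hand": 55},
    {"x": 0,"y": 0,"z": 0.02,"ax": 0,"ay": 0,"az": 0,"hand": 85},
    {"x": 0,"y": 0,"z": 0.02,"ax": 0,"ay": 0,"az": 0,"hand": 85},
    {"x": 0,"y": 0,"z": 0.02,"ax": 0,"ay": 0,"az": 0,"hand": 85},
    {"x": 0,"y": 0,"z": -0.4,"ax": 0,"ay": 0,"az": 0,"hand": 85},
    {"x": 0,"y": 0,"z": -1,"ax": 0,"ay": 0,"az": 0,"hand": 85},
    {"x": 0,"y": 0,"z": -1.7,"ax": 0,"ay": 0,"az": 0,"hand": 85},
  ],
)

```text
clock: 6.85
eef_pos: [601.4, -200.8, 127.3]
tcp_rot: [-3.139, -0.001, 1.516]
contact_force: [0.5, -0.3, -0.0]
opening: 0.995
grasp_force: 0.0
```

```bash
python3 go.py 468.8 98.6 120
```

```text
t 6.85 [ 601.4 -200.8  127.3] [-3.139e+00 -1.000e-03  1.516e+00] open 0.995 F [ 0.5 -0.3 -0. ]
x 5.83 y -2.98 z 0.15 az 0.02
```

drive_tool(
  plan=[
    {"x": 0.5,"y": -0.25,"z": 0,"ax": 0,"ay": 0,"az": 0,"hand": 85},
    {"x": 1.2,"y": -0.6,"z": 0,"ax": 0,"ay": 0,"az": 0,"hand": 85},
    {"x": 2.0,"y": -1.0,"z": 0,"ax": 0,"ay": 0,"az": 0,"hand": 85},
    {"x": 2.8,"y": -1.4,"z": 0,"ax": 0,"ay": 0,"az": 0,"hand": 85},
    {"x": 3.6,"y": -1.8,"z": 0,"ax": 0,"ay": 0,"az": 0,"hand": 85},
    {"x": 4.4,"y": -2.2,"z": 0,"ax": 0,"ay": 0,"az": 0,"hand": 85},
    {"x": 5.0,"y": -2.6,"z": 0,"ax": 0,"ay": 0,"az": 0,"hand": 85},
    {"x": 5.5,"y": -2.8,"z": 0,"ax": 0,"ay": 0,"az": 0,"hand": 85},
  ],
)

```text
clock: 7.65
eef_pos: [475.6, 82.7, 127.4]
tcp_rot: [-3.141, 0.0, 1.517]
contact_force: [0.2, -0.4, -1.2]
opening: 0.999
grasp_force: 0.0
```

drive_tool(
  plan=[
    {"x": 0.2,"y": -0.1,"z": 0.1,"ax": 0,"ay": 0,"az": 0,"hand": 85},
    {"x": 0.33,"y": -0.18,"z": 0.1,"ax": 0,"ay": 0,"az": 0,"hand": 85},
    {"x": 0.33,"y": -0.18,"z": 0.1,"ax": 0,"ay": 0,"az": 0,"hand": 85},
    {"x": 0.33,"y": -0.18,"z": 0.1,"ax": 0,"ay": 0,"az": 0,"hand": 85},
    {"x": 0.33,"y": -0.18,"z": 0.1,"ax": 0,"ay": 0,"az": 0,"hand": 85},
  ],
)

```text
clock: 8.15
eef_pos: [469.9, 97.4, 122.3]
tcp_rot: [3.141, 0.0, 1.515]
contact_force: [-0.3, 0.4, -0.7]
opening: 0.998
grasp_force: 0.0
```

```bash
cat > hole.py <<'E'
# grey hole centre near the expected spot in wrist image -> world at z=60
import sys; from h import *; from go import rel
z=float(sys.argv[3]); e=np.array([float(sys.argv[1]),float(sys.argv[2]),z])
i=imaging.camera_info('wrist'); a=imaging.grab_frame('wrist')
c=np.array(i['R'])@e+i['t']; th=np.arctan2(np.hypot(c[0],c[1]),c[2])
u=i['mtx'][:2,2]+i['mtx'][0,0]*th*c[:2]/np.hypot(c[0],c[1]); print('expected px',u.round())
hs=cv2.cvtColor(a,cv2.COLOR_RGB2HSV); m=((hs[:,:,1]<70)&(hs[:,:,2]<115)).astype(np.uint8)
w=np.zeros_like(m); cv2.circle(w,tuple(int(v) for v in u),32,1,-1); m=cv2.morphologyEx(m*w,cv2.MORPH_OPEN,np.ones((3,3)))
n,l,st,ce=cv2.connectedComponentsWithStats(m)
for k in range(1,n):
    if st[k,4]>150: print(ce[k].round(1),st[k],fish(ce[k],z,i).round(1))
rel(e[0],e[1],20)
E
python3 hole.py 468.8 98.6 60
```

```text
expected px [317. 262.]
[313.  259.5] [297 243  32  34 865] [466.7 100.4]
t 8.2 [469.8  97.4 122.3] [3.141 0.    1.515] open 0.998 F [ 0.  -0.2  0.1]
x 0.02 y -0.02 z 2.05 az 0.01
```

drive_tool(
  plan=[
    {"x": 0.05,"y": -0.05,"z": 0.6,"ax": 0,"ay": 0,"az": 0,"hand": 85},
    {"x": 0.05,"y": -0.05,"z": 1.3,"ax": 0,"ay": 0,"az": 0,"hand": 85},
    {"x": 0.05,"y": -0.05,"z": 1.8,"ax": 0,"ay": 0,"az": 0,"hand": 85},
    {"x": 0.05,"y": -0.05,"z": 2.05,"ax": 0,"ay": 0,"az": 0,"hand": 85},
    {"x": 0.05,"y": -0.05,"z": 2.05,"ax": 0,"ay": 0,"az": 0,"hand": 85},
    {"x": 0.05,"y": -0.05,"z": 2.05,"ax": 0,"ay": 0,"az": 0,"hand": 85},
  ],
)

```text
clock: 8.8
eef_pos: [467.6, 100.6, 20.3]
tcp_rot: [3.141, -0.0, 1.516]
contact_force: [-0.4, 0.4, 1.0]
opening: 0.995
grasp_force: 0.0
```

drive_tool(
  plan=[
    {"x": 0,"y": 0,"z": 0,"ax": 0,"ay": 0,"az": 0,"hand": 30},
    {"x": 0,"y": 0,"z": 0,"ax": 0,"ay": 0,"az": 0,"hand": 30},
    {"x": 0,"y": 0,"z": 0,"ax": 0,"ay": 0,"az": 0,"hand": 30},
    {"x": 0,"y": 0,"z": 0,"ax": 0,"ay": 0,"az": 0,"hand": 30},
    {"x": 0,"y": 0,"z": 0,"ax": 0,"ay": 0,"az": 0,"hand": 30},
    {"x": 0,"y": 0,"z": -0.4,"ax": 0,"ay": 0,"az": 0,"hand": 30},
    {"x": 0,"y": 0,"z": -1.1,"ax": 0,"ay": 0,"az": 0,"hand": 30},
    {"x": 0,"y": 0,"z": -2,"ax": 0,"ay": 0,"az": 0,"hand": 30},
  ],
)

```text
clock: 9.6
eef_pos: [465.6, 100.5, 120.0]
tcp_rot: [-3.139, 0.001, 1.516]
contact_force: [1.2, 0.1, -0.9]
opening: 0.479
grasp_force: 40.7
```

```bash
python3 go.py 606 -143 120
```

```text
t 9.6 [465.6 100.5 120. ] [-3.139e+00  1.000e-03  1.516e+00] open 0.479 F [ 1.2  0.1 -0.9]
x -4.71 y 3.07 z -0.00 az 0.02
```

drive_tool(
  plan=[
    {"x": -0.5,"y": 0.33,"z": 0,"ax": 0,"ay": 0,"az": 0,"hand": 30},
    {"x": -1.15,"y": 0.75,"z": 0,"ax": 0,"ay": 0,"az": 0,"hand": 30},
    {"x": -1.85,"y": 1.2,"z": 0,"ax": 0,"ay": 0,"az": 0,"hand": 30},
    {"x": -2.55,"y": 1.65,"z": 0,"ax": 0,"ay": 0,"az": 0,"hand": 30},
    {"x": -3.25,"y": 2.1,"z": 0,"ax": 0,"ay": 0,"az": 0,"hand": 30},
    {"x": -3.85,"y": 2.5,"z": 0,"ax": 0,"ay": 0,"az": 0,"hand": 30},
    {"x": -4.35,"y": 2.85,"z": 0,"ax": 0,"ay": 0,"az": 0,"hand": 30},
    {"x": -4.6,"y": 3.0,"z": 0,"ax": 0,"ay": 0,"az": 0,"hand": 30},
  ],
)

```text
clock: 10.4
eef_pos: [605.5, -139.3, 120.1]
tcp_rot: [3.14, 0.001, 1.515]
contact_force: [-0.4, 0.3, -0.2]
opening: 0.475
grasp_force: 40.8
```

drive_tool(
  plan=[
    {"x": -0.1,"y": 0.05,"z": 0,"ax": 0,"ay": 0,"az": 0,"hand": 30},
    {"x": -0.1,"y": 0.05,"z": 0,"ax": 0,"ay": 0,"az": 0,"hand": 30},
    {"x": -0.1,"y": 0.05,"z": 0,"ax": 0,"ay": 0,"az": 0,"hand": 30},
    {"x": -0.1,"y": 0.05,"z": 0,"ax": 0,"ay": 0,"az": 0,"hand": 30},
  ],
)

```text
clock: 10.8
eef_pos: [605.8, -141.1, 119.8]
tcp_rot: [-3.141, -0.0, 1.517]
contact_force: [-0.5, -0.2, -0.5]
opening: 0.478
grasp_force: 40.8
```

```bash
python3 go.py 606 -143 70
```

```text
t 10.8 [ 605.8 -141.1  119.8] [-3.141 -0.     1.517] open 0.478 F [-0.5 -0.2 -0.5]
x -0.04 y 0.01 z 1.00 az 0.03
```

drive_tool(
  plan=[
    {"x": -0.03,"y": 0,"z": 0.3,"ax": 0,"ay": 0,"az": 0,"hand": 30},
    {"x": -0.03,"y": 0,"z": 0.6,"ax": 0,"ay": 0,"az": 0,"hand": 30},
    {"x": -0.03,"y": 0,"z": 0.85,"ax": 0,"ay": 0,"az": 0,"hand": 30},
    {"x": -0.03,"y": 0,"z": 1,"ax": 0,"ay": 0,"az": 0,"hand": 30},
    {"x": -0.03,"y": 0,"z": 1,"ax": 0,"ay": 0,"az": 0,"hand": 30},
    {"x": -0.03,"y": 0,"z": 1,"ax": 0,"ay": 0,"az": 0,"hand": 30},
  ],
)

```text
clock: 11.4
eef_pos: [606.4, -143.7, 69.5]
tcp_rot: [-3.141, -0.0, 1.516]
contact_force: [-0.4, -0.6, -1.0]
opening: 0.479
grasp_force: 40.8
```

drive_tool(
  plan=[
    {"x": 0,"y": 0,"z": 0.2,"ax": 0,"ay": 0,"az": 0,"hand": 30},
    {"x": 0,"y": 0,"z": 0.4,"ax": 0,"ay": 0,"az": 0,"hand": 30},
    {"x": 0,"y": 0,"z": 0.54,"ax": 0,"ay": 0,"az": 0,"hand": 30},
    {"x": 0,"y": 0,"z": 0.56,"ax": 0,"ay": 0,"az": 0,"hand": 30},
    {"x": 0,"y": 0,"z": 0.56,"ax": 0,"ay": 0,"az": 0,"hand": 30},
    {"x": 0,"y": 0,"z": 0.56,"ax": 0,"ay": 0,"az": 0,"hand": 30},
  ],
)

```text
clock: 12.0
eef_pos: [606.4, -143.7, 41.8]
tcp_rot: [3.142, 0.0, 1.516]
contact_force: [0.2, -0.3, -1.7]
opening: 0.485
grasp_force: 40.8
```

drive_tool(
  plan=[
    {"x": 0,"y": 0,"z": 0,"ax": 0,"ay": 0,"az": 0,"hand": 55},
    {"x": 0,"y": 0,"z": 0,"ax": 0,"ay": 0,"az": 0,"hand": 85},
    {"x": 0,"y": 0,"z": 0,"ax": 0,"ay": 0,"az": 0,"hand": 85},
    {"x": 0,"y": 0,"z": 0,"ax": 0,"ay": 0,"az": 0,"hand": 85},
    {"x": 0,"y": 0,"z": -0.4,"ax": 0,"ay": 0,"az": 0,"hand": 85},
    {"x": 0,"y": 0,"z": -1,"ax": 0,"ay": 0,"az": 0,"hand": 85},
    {"x": 0,"y": 0,"z": -1.7,"ax": 0,"ay": 0,"az": 0,"hand": 85},
  ],
)

```text
clock: 12.7
eef_pos: [605.5, -143.5, 126.8]
tcp_rot: [-3.139, -0.0, 1.516]
contact_force: [1.0, -1.2, -0.8]
opening: 0.998
grasp_force: 0.0
```

```bash
python3 go.py 443.5 -41.7 120
```

```text
t 12.7 [ 605.5 -143.5  126.8] [-3.139 -0.     1.516] open 0.998 F [ 1.  -1.2 -0.8]
x 1.86 y -3.35 z 0.14 az 0.02
```

drive_tool(
  plan=[
    {"x": 0.3,"y": -0.5,"z": 0,"ax": 0,"ay": 0,"az": 0,"hand": 85},
    {"x": 0.65,"y": -1.15,"z": 0,"ax": 0,"ay": 0,"az": 0,"hand": 85},
    {"x": 1,"y": -1.8,"z": 0,"ax": 0,"ay": 0,"az": 0,"hand": 85},
    {"x": 1.35,"y": -2.45,"z": 0.1,"ax": 0,"ay": 0,"az": 0,"hand": 85},
    {"x": 1.7,"y": -3.0,"z": 0.1,"ax": 0,"ay": 0,"az": 0,"hand": 85},
    {"x": 1.86,"y": -3.35,"z": 0.1,"ax": 0,"ay": 0,"az": 0,"hand": 85},
    {"x": 1.86,"y": -3.35,"z": 0.1,"ax": 0,"ay": 0,"az": 0,"hand": 85},
    {"x": 1.86,"y": -3.35,"z": 0.1,"ax": 0,"ay": 0,"az": 0,"hand": 85},
  ],
)

```text
clock: 13.5
eef_pos: [445.0, -41.8, 122.2]
tcp_rot: [3.14, 0.0, 1.517]
contact_force: [0.7, 0.1, -0.4]
opening: 0.992
grasp_force: 0.0
```

drive_tool(
  plan=[
    {"x": 0,"y": 0,"z": 0,"ax": 0,"ay": 0,"az": 0,"hand": 85},
    {"x": 0,"y": 0,"z": 0,"ax": 0,"ay": 0,"az": 0,"hand": 85},
  ],
)

```text
clock: 13.7
eef_pos: [445.3, -42.2, 121.9]
tcp_rot: [3.141, 0.0, 1.516]
contact_force: [0.2, 0.7, -0.3]
opening: 0.997
grasp_force: 0.0
```

```bash
python3 hole.py 443.5 -41.7 60
```

```text
expected px [316. 264.]
[313.9 260.6] [298 244  32  34 840] [442.6 -39.7]
t 13.75 [445.  -42.1 121.8] [3.141 0.    1.516] open 0.996 F [ 0.4 -0.3  0.4]
x 0.01 y -0.03 z 2.04 az 0.02
```

drive_tool(
  plan=[
    {"x": 0.04,"y": -0.04,"z": 0.6,"ax": 0,"ay": 0,"az": 0,"hand": 85},
    {"x": 0.04,"y": -0.04,"z": 1.3,"ax": 0,"ay": 0,"az": 0,"hand": 85},
    {"x": 0.04,"y": -0.04,"z": 1.8,"ax": 0,"ay": 0,"az": 0,"hand": 85},
    {"x": 0.04,"y": -0.04,"z": 2.04,"ax": 0,"ay": 0,"az": 0,"hand": 85},
    {"x": 0.04,"y": -0.04,"z": 2.04,"ax": 0,"ay": 0,"az": 0,"hand": 85},
    {"x": 0.04,"y": -0.04,"z": 2.04,"ax": 0,"ay": 0,"az": 0,"hand": 85},
  ],
)

```text
clock: 14.35
eef_pos: [442.9, -39.8, 20.2]
tcp_rot: [3.141, 0.0, 1.516]
contact_force: [0.0, 0.2, -0.0]
opening: 0.997
grasp_force: 0.0
```

drive_tool(
  plan=[
    {"x": 0,"y": 0,"z": 0,"ax": 0,"ay": 0,"az": 0,"hand": 30},
    {"x": 0,"y": 0,"z": 0,"ax": 0,"ay": 0,"az": 0,"hand": 30},
    {"x": 0,"y": 0,"z": 0,"ax": 0,"ay": 0,"az": 0,"hand": 30},
    {"x": 0,"y": 0,"z": 0,"ax": 0,"ay": 0,"az": 0,"hand": 30},
    {"x": 0,"y": 0,"z": 0,"ax": 0,"ay": 0,"az": 0,"hand": 30},
    {"x": 0,"y": 0,"z": -0.4,"ax": 0,"ay": 0,"az": 0,"hand": 30},
    {"x": 0,"y": 0,"z": -1.1,"ax": 0,"ay": 0,"az": 0,"hand": 30},
    {"x": 0,"y": 0,"z": -2,"ax": 0,"ay": 0,"az": 0,"hand": 30},
  ],
)

```text
clock: 15.15
eef_pos: [440.9, -39.5, 120.1]
tcp_rot: [-3.139, -0.0, 1.516]
contact_force: [0.9, -0.3, -1.9]
opening: 0.486
grasp_force: 40.7
```

```bash
python3 go.py 609.5 -83.5 120
```

```text
t 15.15 [440.9 -39.5 120.1] [-3.139 -0.     1.516] open 0.486 F [ 0.9 -0.3 -1.9]
x -0.70 y 3.41 z 0.00 az 0.02
```

drive_tool(
  plan=[
    {"x": -0.1,"y": 0.45,"z": 0,"ax": 0,"ay": 0,"az": 0,"hand": 30},
    {"x": -0.22,"y": 1.1,"z": 0,"ax": 0,"ay": 0,"az": 0,"hand": 30},
    {"x": -0.35,"y": 1.75,"z": 0,"ax": 0,"ay": 0,"az": 0,"hand": 30},
    {"x": -0.5,"y": 2.4,"z": 0,"ax": 0,"ay": 0,"az": 0,"hand": 30},
    {"x": -0.6,"y": 3,"z": 0,"ax": 0,"ay": 0,"az": 0,"hand": 30},
    {"x": -0.7,"y": 3.37,"z": 0,"ax": 0,"ay": 0,"az": 0,"hand": 30},
    {"x": -0.7,"y": 3.37,"z": 0,"ax": 0,"ay": 0,"az": 0,"hand": 30},
    {"x": -0.7,"y": 3.37,"z": 0,"ax": 0,"ay": 0,"az": 0,"hand": 30},
  ],
)

```text
clock: 15.95
eef_pos: [607.8, -83.6, 119.5]
tcp_rot: [-3.14, -0.0, 1.516]
contact_force: [-0.3, 0.4, -0.8]
opening: 0.483
grasp_force: 40.8
```

drive_tool(
  plan=[
    {"x": 0,"y": 0,"z": 0,"ax": 0,"ay": 0,"az": 0,"hand": 30},
    {"x": 0,"y": 0,"z": 0,"ax": 0,"ay": 0,"az": 0,"hand": 30},
  ],
)

```text
clock: 16.15
eef_pos: [607.6, -83.4, 119.8]
tcp_rot: [-3.141, -0.0, 1.516]
contact_force: [0.3, 0.4, -1.5]
opening: 0.484
grasp_force: 40.8
```

```bash
python3 go.py 609.5 -83.2 70
```

```text
t 16.15 [607.6 -83.4 119.8] [-3.141 -0.     1.516] open 0.484 F [ 0.3  0.4 -1.5]
x 0.01 y 0.04 z 1.00 az 0.02
```

drive_tool(
  plan=[
    {"x": 0,"y": 0.04,"z": 0.3,"ax": 0,"ay": 0,"az": 0,"hand": 30},
    {"x": 0,"y": 0.04,"z": 0.6,"ax": 0,"ay": 0,"az": 0,"hand": 30},
    {"x": 0,"y": 0.04,"z": 0.85,"ax": 0,"ay": 0,"az": 0,"hand": 30},
    {"x": 0,"y": 0.04,"z": 1,"ax": 0,"ay": 0,"az": 0,"hand": 30},
    {"x": 0,"y": 0.04,"z": 1,"ax": 0,"ay": 0,"az": 0,"hand": 30},
    {"x": 0,"y": 0.04,"z": 1,"ax": 0,"ay": 0,"az": 0,"hand": 30},
  ],
)

```text
clock: 16.75
eef_pos: [610.6, -83.8, 69.5]
tcp_rot: [-3.141, -0.0, 1.516]
contact_force: [0.3, -0.5, -0.4]
opening: 0.49
grasp_force: 40.8
```

drive_tool(
  plan=[
    {"x": 0,"y": 0,"z": 0.2,"ax": 0,"ay": 0,"az": 0,"hand": 30},
    {"x": 0,"y": 0,"z": 0.4,"ax": 0,"ay": 0,"az": 0,"hand": 30},
    {"x": 0,"y": 0,"z": 0.54,"ax": 0,"ay": 0,"az": 0,"hand": 30},
    {"x": 0,"y": 0,"z": 0.56,"ax": 0,"ay": 0,"az": 0,"hand": 30},
    {"x": 0,"y": 0,"z": 0.56,"ax": 0,"ay": 0,"az": 0,"hand": 30},
    {"x": 0,"y": 0,"z": 0.56,"ax": 0,"ay": 0,"az": 0,"hand": 30},
  ],
)

```text
clock: 17.35
eef_pos: [610.7, -83.9, 41.7]
tcp_rot: [-3.142, 0.0, 1.516]
contact_force: [-0.9, -0.1, -1.0]
opening: 0.488
grasp_force: 40.9
```

drive_tool(
  plan=[
    {"x": 0,"y": 0,"z": 0,"ax": 0,"ay": 0,"az": 0,"hand": 55},
    {"x": 0,"y": 0,"z": 0,"ax": 0,"ay": 0,"az": 0,"hand": 85},
    {"x": 0,"y": 0,"z": 0,"ax": 0,"ay": 0,"az": 0,"hand": 85},
    {"x": 0,"y": 0,"z": 0,"ax": 0,"ay": 0,"az": 0,"hand": 85},
    {"x": 0,"y": 0,"z": -0.4,"ax": 0,"ay": 0,"az": 0,"hand": 85},
    {"x": 0,"y": 0,"z": -1,"ax": 0,"ay": 0,"az": 0,"hand": 85},
    {"x": 0,"y": 0,"z": -1.7,"ax": 0,"ay": 0,"az": 0,"hand": 85},
  ],
)

```text
clock: 18.05
eef_pos: [609.8, -83.7, 126.8]
tcp_rot: [-3.139, -0.0, 1.516]
contact_force: [1.2, -0.7, 0.6]
opening: 0.994
grasp_force: 0.0
```

```bash
python3 go.py 437 -190.7 120
```

```text
t 18.05 [609.8 -83.7 126.8] [-3.139 -0.     1.516] open 0.994 F [ 1.2 -0.7  0.6]
x -2.32 y -3.33 z 0.14 az 0.02
```

drive_tool(
  plan=[
    {"x": -0.35,"y": -0.5,"z": 0,"ax": 0,"ay": 0,"az": 0,"hand": 85},
    {"x": -0.8,"y": -1.15,"z": 0,"ax": 0,"ay": 0,"az": 0,"hand": 85},
    {"x": -1.25,"y": -1.8,"z": 0,"ax": 0,"ay": 0,"az": 0,"hand": 85},
    {"x": -1.7,"y": -2.45,"z": 0.1,"ax": 0,"ay": 0,"az": 0,"hand": 85},
    {"x": -2.1,"y": -3.0,"z": 0.1,"ax": 0,"ay": 0,"az": 0,"hand": 85},
    {"x": -2.3,"y": -3.36,"z": 0.1,"ax": 0,"ay": 0,"az": 0,"hand": 85},
    {"x": -2.3,"y": -3.36,"z": 0.1,"ax": 0,"ay": 0,"az": 0,"hand": 85},
    {"x": -2.3,"y": -3.36,"z": 0.1,"ax": 0,"ay": 0,"az": 0,"hand": 85},
  ],
)

```text
clock: 18.85
eef_pos: [437.2, -189.7, 122.2]
tcp_rot: [3.14, 0.0, 1.515]
contact_force: [1.0, -1.3, -0.3]
opening: 0.996
grasp_force: 0.0
```

drive_tool(
  plan=[
    {"x": 0,"y": 0,"z": 0,"ax": 0,"ay": 0,"az": 0,"hand": 85},
    {"x": 0,"y": 0,"z": 0,"ax": 0,"ay": 0,"az": 0,"hand": 85},
  ],
)

```text
clock: 19.05
eef_pos: [437.6, -189.2, 121.8]
tcp_rot: [3.141, 0.0, 1.517]
contact_force: [0.1, -0.4, 0.2]
opening: 0.994
grasp_force: 0.0
```

```bash
python3 hole.py 437 -190.7 60
```

```text
expected px [318. 267.]
[317.1 266.1] [302 248  31  35 773] [ 436.6 -190.2]
t 19.1 [ 437.5 -189.2  121.8] [3.141 0.    1.517] open 0.99 F [-0.7 -1.3  0.6]
x -0.03 y -0.01 z 2.04 az 0.03
```

drive_tool(
  plan=[
    {"x": -0.02,"y": -0.02,"z": 0.6,"ax": 0,"ay": 0,"az": 0,"hand": 85},
    {"x": -0.02,"y": -0.02,"z": 1.3,"ax": 0,"ay": 0,"az": 0,"hand": 85},
    {"x": -0.02,"y": -0.02,"z": 1.8,"ax": 0,"ay": 0,"az": 0,"hand": 85},
    {"x": -0.02,"y": -0.02,"z": 2.04,"ax": 0,"ay": 0,"az": 0,"hand": 85},
    {"x": -0.02,"y": -0.02,"z": 2.04,"ax": 0,"ay": 0,"az": 0,"hand": 85},
    {"x": -0.02,"y": -0.02,"z": 2.04,"ax": 0,"ay": 0,"az": 0,"hand": 85},
  ],
)

```text
clock: 19.7
eef_pos: [436.2, -190.5, 20.3]
tcp_rot: [3.141, 0.0, 1.517]
contact_force: [1.2, -0.3, 0.4]
opening: 0.995
grasp_force: 0.0
```

drive_tool(
  plan=[
    {"x": 0,"y": 0,"z": 0,"ax": 0,"ay": 0,"az": 0,"hand": 30},
    {"x": 0,"y": 0,"z": 0,"ax": 0,"ay": 0,"az": 0,"hand": 30},
    {"x": 0,"y": 0,"z": 0,"ax": 0,"ay": 0,"az": 0,"hand": 30},
    {"x": 0,"y": 0,"z": 0,"ax": 0,"ay": 0,"az": 0,"hand": 30},
    {"x": 0,"y": 0,"z": 0,"ax": 0,"ay": 0,"az": 0,"hand": 30},
    {"x": 0,"y": 0,"z": -0.4,"ax": 0,"ay": 0,"az": 0,"hand": 30},
    {"x": 0,"y": 0,"z": -1.1,"ax": 0,"ay": 0,"az": 0,"hand": 30},
    {"x": 0,"y": 0,"z": -2,"ax": 0,"ay": 0,"az": 0,"hand": 30},
  ],
)

```text
clock: 20.5
eef_pos: [434.3, -189.9, 120.0]
tcp_rot: [-3.139, -0.001, 1.516]
contact_force: [0.9, -0.0, -0.8]
opening: 0.49
grasp_force: 40.6
```

```bash
python3 go.py 613 -23.7 120
```

```text
t 20.5 [ 434.3 -189.9  120. ] [-3.139e+00 -1.000e-03  1.516e+00] open 0.49 F [ 0.9 -0.  -0.8]
x 3.52 y 3.39 z 0.00 az 0.02
```

drive_tool(
  plan=[
    {"x": 0.4,"y": 0.4,"z": 0,"ax": 0,"ay": 0,"az": 0,"hand": 30},
    {"x": 0.95,"y": 0.95,"z": 0,"ax": 0,"ay": 0,"az": 0,"hand": 30},
    {"x": 1.55,"y": 1.5,"z": 0,"ax": 0,"ay": 0,"az": 0,"hand": 30},
    {"x": 2.15,"y": 2.1,"z": 0,"ax": 0,"ay": 0,"az": 0,"hand": 30},
    {"x": 2.75,"y": 2.65,"z": 0,"ax": 0,"ay": 0,"az": 0,"hand": 30},
    {"x": 3.25,"y": 3.15,"z": 0,"ax": 0,"ay": 0,"az": 0,"hand": 30},
    {"x": 3.52,"y": 3.39,"z": 0,"ax": 0,"ay": 0,"az": 0,"hand": 30},
    {"x": 3.52,"y": 3.39,"z": 0,"ax": 0,"ay": 0,"az": 0,"hand": 30},
  ],
)

```text
clock: 21.3
eef_pos: [615.7, -22.6, 119.9]
tcp_rot: [3.141, -0.0, 1.518]
contact_force: [-0.5, 0.2, -0.6]
opening: 0.486
grasp_force: 40.7
```

drive_tool(
  plan=[
    {"x": 0,"y": 0,"z": 0,"ax": 0,"ay": 0,"az": 0,"hand": 30},
    {"x": 0,"y": 0,"z": 0,"ax": 0,"ay": 0,"az": 0,"hand": 30},
    {"x": 0,"y": 0,"z": 0,"ax": 0,"ay": 0,"az": 0,"hand": 30},
  ],
)

```text
clock: 21.6
eef_pos: [613.5, -25.0, 119.9]
tcp_rot: [-3.141, 0.0, 1.515]
contact_force: [0.5, 0.6, -1.7]
opening: 0.489
grasp_force: 40.7
```

```bash
python3 go.py 613 -23.7 70
```

```text
t 21.6 [613.5 -25.  119.9] [-3.141  0.     1.515] open 0.489 F [ 0.5  0.6 -1.7]
x 0.02 y -0.01 z 1.00 az 0.01
```

drive_tool(
  plan=[
    {"x": 0.02,"y": 0,"z": 0.3,"ax": 0,"ay": 0,"az": 0,"hand": 30},
    {"x": 0.02,"y": 0,"z": 0.6,"ax": 0,"ay": 0,"az": 0,"hand": 30},
    {"x": 0.02,"y": 0,"z": 0.85,"ax": 0,"ay": 0,"az": 0,"hand": 30},
    {"x": 0.02,"y": 0,"z": 1,"ax": 0,"ay": 0,"az": 0,"hand": 30},
    {"x": 0.02,"y": 0,"z": 1,"ax": 0,"ay": 0,"az": 0,"hand": 30},
    {"x": 0.02,"y": 0,"z": 1,"ax": 0,"ay": 0,"az": 0,"hand": 30},
  ],
)

```text
clock: 22.2
eef_pos: [614.5, -23.0, 69.5]
tcp_rot: [-3.141, 0.0, 1.516]
contact_force: [-0.5, 0.3, 0.3]
opening: 0.489
grasp_force: 40.7
```

drive_tool(
  plan=[
    {"x": 0,"y": 0,"z": 0.2,"ax": 0,"ay": 0,"az": 0,"hand": 30},
    {"x": 0,"y": 0,"z": 0.4,"ax": 0,"ay": 0,"az": 0,"hand": 30},
    {"x": 0,"y": 0,"z": 0.54,"ax": 0,"ay": 0,"az": 0,"hand": 30},
    {"x": 0,"y": 0,"z": 0.56,"ax": 0,"ay": 0,"az": 0,"hand": 30},
    {"x": 0,"y": 0,"z": 0.56,"ax": 0,"ay": 0,"az": 0,"hand": 30},
    {"x": 0,"y": 0,"z": 0.56,"ax": 0,"ay": 0,"az": 0,"hand": 30},
  ],
)

```text
clock: 22.8
eef_pos: [614.5, -23.0, 41.8]
tcp_rot: [3.142, 0.0, 1.516]
contact_force: [-0.4, -0.9, -1.5]
opening: 0.488
grasp_force: 40.7
```

drive_tool(
  plan=[
    {"x": 0,"y": 0,"z": 0,"ax": 0,"ay": 0,"az": 0,"hand": 55},
    {"x": 0,"y": 0,"z": 0,"ax": 0,"ay": 0,"az": 0,"hand": 85},
    {"x": 0,"y": 0,"z": 0,"ax": 0,"ay": 0,"az": 0,"hand": 85},
    {"x": 0,"y": 0,"z": 0,"ax": 0,"ay": 0,"az": 0,"hand": 85},
    {"x": 0,"y": 0,"z": -0.4,"ax": 0,"ay": 0,"az": 0,"hand": 85},
    {"x": 0,"y": 0,"z": -1,"ax": 0,"ay": 0,"az": 0,"hand": 85},
    {"x": 0,"y": 0,"z": -1.7,"ax": 0,"ay": 0,"az": 0,"hand": 85},
  ],
)

```text
clock: 23.5
eef_pos: [613.6, -22.9, 126.8]
tcp_rot: [-3.139, 0.0, 1.516]
contact_force: [0.1, -0.2, 0.5]
opening: 0.99
grasp_force: 0.0
```

drive_tool(
  plan=[
    {"x": 0,"y": -0.5,"z": -0.5,"ax": 0,"ay": 0,"az": 0,"hand": 85},
    {"x": 0,"y": -1.1,"z": -1,"ax": 0,"ay": 0,"az": 0,"hand": 85},
    {"x": 0,"y": -1.8,"z": -1.5,"ax": 0,"ay": 0,"az": 0,"hand": 85},
    {"x": 0,"y": -2.4,"z": -2,"ax": 0,"ay": 0,"az": 0,"hand": 85},
    {"x": 0,"y": -3,"z": -2,"ax": 0,"ay": 0,"az": 0,"hand": 85},
    {"x": 0,"y": -3.3,"z": -2,"ax": 0,"ay": 0,"az": 0,"hand": 85},
    {"x": 0,"y": -3.3,"z": -2,"ax": 0,"ay": 0,"az": 0,"hand": 85},
  ],
)

```text
clock: 24.2
eef_pos: [448.1, -13.9, 226.7]
tcp_rot: [-3.141, 0.0, 1.516]
contact_force: [1.1, 0.0, 0.3]
opening: 0.991
grasp_force: 0.0
```

```bash
python3 - <<'E'
from rig import imaging
import cv2
S=imaging.grab_frame('scene')[:,:,::-1];D=imaging.grab_frame('side')[:,:,::-1]
a=cv2.resize(S[170:320,130:480],(800,343),interpolation=cv2.INTER_CUBIC);b=cv2.resize(D[170:350,220:440],(312,256),interpolation=cv2.INTER_CUBIC)
b=cv2.copyMakeBorder(b,0,0,0,488,cv2.BORDER_CONSTANT)
cv2.imwrite("pics/f.png",cv2.vconcat([a,b]))
E
```

```text
(no output)
```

View pics/f.png

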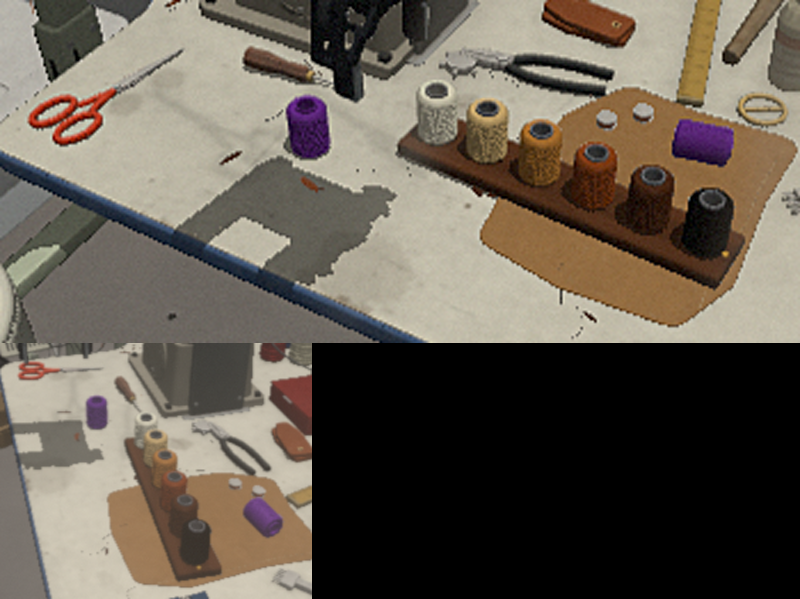

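All six spools sit flat in the row from light to dark, with tops in line from (436,90) to (710,197). The bystanders and decoys are where they were.

```bash
python3 -c "
from rig import r; print(r.sign_off())"
```

```text
the job is handed in; nothing more can be done
None
```

The four loose spools are on their pins, the row runs cream, sand, tan, chestnut, umber, black, and the job is handed in at about 24 s; in the last pictures all six look flat on the board and the scissors and awl untouched (the wax block was out of those crops, and the arm never went near it).

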